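Tip the slide carrier over onto the scanner plate

ROBOT

A 6-joint arm with a two-finger parallel gripper is mounted at the origin on the work surface. World frame = base frame: x ahead of the robot, y to its left, z up, the work surface at z = 0. Lengths are in m, angles in rad, forces in N, time in s.
With the tool pointing down it reaches from about 0.375 to 0.975 m from the base axis. Payload 3.8 kg.
Tool frame: the origin (TCP) lies midway between the tips of the shut fingers; the grasp point (between the pads) lies 19 mm behind it; z points along the fingers, y is the line along which they close (so a half turn about z gives the same grasp; the last joint's range is limited). The gripper opens to 88 mm and grips with 3 to 60 N. Pads are 18 mm wide; open, the fingers measure 123 mm over their backs; the gripper's body (75 mm by 187 mm) begins 45 mm behind the grasp point.
Start: joints at [1.079, 0.264, 1.604, -0, 1.274, -0.037], TCP at [0.297, 0.606, 0.239] pointing down, gripper open.
Joint ranges: [-2.63, 2.63], [-0.94, 2.18], [0.31, 2.57], [-1.31, 4.45], [0, 2.66], [-2.55, 2.55]. Speed limits (rad/s): [2.57, 2.57, 3.14, 3.14, 3.14, 3.14].

INTERFACE

Orientations are given as a 3x3 rotation matrix whose columns are the frame's x, y, z axes.
In Python, from station import arm gives the robot as it stands. Calls block until the motion is done:
- arm.goto(position, orientation): joint-space move of the TCP to a pose.
- arm.servo_line(position, orientation=None, speed=0.15): straight line of the TCP; orientation=None keeps the orientation; speed is the mean speed in m/s.
- arm.movej(angles): joint-space move.
- arm.set_gripper(opening): finger opening in m; the grip force is fixed at half the most; returns when the fingers have stopped.
- arm.hold(seconds).
- arm.solve_ik(position, orientation): joint angles nearest the present ones, or None.
- arm.state(): the state.
- arm.camera(name): name is "scene" or "top" or "wrist"; returns the picture (400x640x3 uint8, red, green, blue); there is no depth.
- arm.camera_params(name): a dict with "camera_matrix" (3x3 intrinsics, pixels), "world_from_camera" (4x4, takes a point from camera to world coordinates); the wrist camera has in their place "tool_from_camera" (4x4, takes a point from camera to tool coordinates, whose origin is the TCP and whose axes are the flange's). Camera axes: x right, y up, looking along -z (the intrinsics and any distortion apply to the point x, -y, -z); pixel columns grow to the right and rows downward; lengths in m; the calibration is good to about 2 mm. A picture is of the moment at which its call begins: read the wrist's pose just before it. camera_params takes no time and is no camera call.
A pose or a line that the arm cannot do raises arm.PlanningError and nothing moves.
- arm.job_done(): hands the job in; it is judged then, once.
The state is a dict: "clock": time; "joint_positions": joint angles; "qd": joint speeds; "effort": joint torques, N m; "eef_pos": TCP position; "eef_rot": TCP orientation; "contact_force": force on the tool from outside, world axes, zero at the start; "torque": the same for the moment, N m; "gripper_width": finger opening in m; "grasp_force": force on a finger pad.
Only numpy, scipy, OpenCV 4.12 (cv2) and the standard library are available. Lean on these libraries where they do the work, as an engineer would, in place of code of your own. Each camera call takes 0.05 s, during which the arm holds its last target. There are 200 camera calls.

TASK

The scanner reads from below, so turn the white slide carrier over without picking it up: with the fingertips push it along the bench against the step at the front of the scanner's loading plate, tip it up there on its long edge and let it fall over onto the plate, orange back up. Then push it along the plate until it sits square and fully home against the blue fence. Never lift or carry the carrier, and leave everything else on the bench where it is.

Things in the scene. Friction and masses are not known exactly. Their poses are not given: they have to be found in the camera images.
- loader: White slide scanner with aluminium loading plate, fixed. Origin: middle of the plate's front bottom edge, on the bench; x points from that edge into the scanner, y left along the edge, z up. Plate 170 mm wide (y), top 10 mm above the bench: its front face, under a yellow line, is a 10 mm step at x = 0. The scanner's body (60 mm high, 240 mm wide) begins at x = 110 mm.
- fence (a point): foot of the blue fence that crosses the loading plate: middle of its near face (loader x = 84 mm), at the plate's top; the fence stands 8 mm above the plate
- carrier: Slide carrier, 50 to 100 g: rigid plate 64 mm (its x) by 84 mm (y) by 12 mm, slide face white with two glass slides, back orange. Origin: centre of the orange back; z points out of the slide face (up at the start). It starts flat on the bench before the step, its x within about 0.3 rad of the loader's x, 8 to 52 mm from the step. Surfaces have ordinary friction, about 0.5 to 1.
- edge_step (a point): middle of the carrier's rim on its +x side (the long edge that faces the step at the start), 9 mm above the orange back. The rim spans 6 to 12 mm above the back's face; the back is stepped in by 5 mm all round, so the rim's lower edge stands 6 mm above the bench
- edge_robot (a point): middle of the carrier's rim on its -x side (the other long edge), 9 mm above the orange back. With the opposite edge stopped by the step, a fingertip pressed against this rim and raised takes it up with it
- edge_left (a point): middle of the carrier's rim on its +y side (a short edge), 9 mm above the orange back
- edge_right (a point): middle of the carrier's rim on its -y side (a short edge), 9 mm above the orange back
- spare: bystander: an empty blue carrier with grey back and black slots, same size as the other (64 x 84 x 12 mm), origin at the centre of its underside
- dish: bystander: closed Petri dish, 91 mm across, 16 mm high, red inside, origin at the centre of its underside
- tipbox: bystander: blue pipette-tip box with clear lid, 82 x 122 x 72 mm high, origin at the centre of its underside
- rack: bystander: white tube rack, 70 x 180 mm, 95 mm high with its tubes, origin at the centre of its underside
- pencup: bystander: white cup with pens and red scissors, 76 mm across, 150 mm high, origin at the centre of its underside
- reagent: bystander: amber bottle with blue cap, 60 mm across, 120 mm high, origin at the centre of its underside

How it is judged:
On the way, in this order (a step that is already met when the one before it is completed fails the run):
1. the carrier is tipped up on a long edge at the step (angle between carrier's own z axis and vertical between 0.6 and 2.5 rad and height (world z) of any of edge_step, edge_robot below 0.03 m and contact force between carrier and loader above 0.02 N), for 0.1 s.
2. the carrier lies turned over, its middle on the plate (angle between carrier's own z axis and vertical above 3 rad and x of carrier in the frame of loader above 0 m), for 0.2 s.
At the end, for the whole second after the job is handed in: The carrier lies still and flat on the loading plate, orange back up (within 0.06 rad of flat), square to the fence within 0.06 rad, its edge within about 5 mm of the fence and its centre within 45 mm of the middle of the plate (angle between carrier's own z axis and vertical above 3.08 rad and angle between the x axis of carrier and the x axis of loader, either way round below 0.06 rad and height (world z) of carrier between 0.019 and 0.025 m and linear speed of carrier below 0.01 m/s and x of carrier in the frame of loader between 0.047 and 0.056 m and y of carrier in the frame of loader between -0.045 and 0.045 m); the robot touches nothing.
It fails at once if the carrier is lifted clear: all four of its edges more than 30 mm above the bench (height (world z) of each of edge_step, edge_robot, edge_left, edge_right above 0.03 m).
It fails at once if one of spare, dish is moved more than 15 mm or tipped (distance of any of spare, dish from where it was at the start of the episode above 0.015 m or angle between any of spare, dish's own z axis and vertical above 0.3 rad).
It fails at once if one of tipbox, rack is moved more than 15 mm or tipped (distance of any of tipbox, rack from where it was at the start of the episode above 0.015 m or angle between any of tipbox, rack's own z axis and vertical above 0.3 rad).
It fails at once if one of pencup, reagent is moved more than 15 mm or tipped (distance of any of pencup, reagent from where it was at the start of the episode above 0.015 m or angle between any of pencup, reagent's own z axis and vertical above 0.3 rad).
It also fails if it takes over 58 s, if anything falls off the work surface, if the arm or the gripper's body presses on something with over 40 N, if the wrist force passes 120 N, or if a joint passes its speed limit or range.

## Working session

There is one attempt and no reset: what is moved stays moved. The work goes in short steps, each a Python script; the robot and the scene stay as the last script left them, time stands still between calls to the robot, and variables do not carry over. Pictures are saved under pics/ and viewed, at most 10 in all, crops included, and the job is handed in when it is done.

```bash
ls; mkdir -p pics
python3 - <<'E'
from station import arm
import cv2,numpy as np
for n in("scene","top"):
    im=arm.camera(n);cv2.imwrite(f"pics/{n}0.png",im[:,:,::-1]);p=arm.camera_params(n);print(n,p)
print(arm.camera_params("wrist"));print(arm.state())
a=cv2.imread("pics/top0.png");b=cv2.imread("pics/scene0.png")
E
```

```text
pics
scene {'camera_matrix': array([[370.20835445,   0.        , 324.76307516],
       [  0.        , 370.20835445, 191.36594189],
       [  0.        ,   0.        ,   1.        ]]), 'world_from_camera': array([[ 0.76907583, -0.35230468,  0.53329521,  1.15010341],
       [ 0.63877912,  0.4523728 , -0.62235046, -0.67114101],
       [-0.02199127,  0.81929254,  0.57295386,  0.67200191],
       [ 0.        ,  0.        ,  0.        ,  1.        ]])}
top {'camera_matrix': array([[487.23442983,   0.        , 324.23081367],
       [  0.        , 487.23442983, 196.68255103],
       [  0.        ,   0.        ,   1.        ]]), 'world_from_camera': array([[ 0.01049632,  0.99849498, -0.0538293 ,  0.47877128],
       [-0.99992785,  0.01079538,  0.00526795,  0.0215473 ],
       [ 0.00584113,  0.05377012,  0.99853626,  1.68839202],
       [ 0.        ,  0.        ,  0.        ,  1.        ]])}
{'camera_matrix': array([[277.18951545,   0.        , 319.7282713 ],
       [  0.        , 277.18951545, 198.32776817],
       [  0.        ,   0.        ,   1.        ]]), 'tool_from_camera': array([[ 2.7
[... 435 characters left out ...]
06,
        1.27373253e+00, -3.69096478e-02]), 'qd': array([-0.00150309, -0.00148703, -0.00293141, -0.00114912,  0.00279904,
       -0.00012807]), 'effort': array([-1.78621985e-04, -5.03617465e+01, -3.58072293e+01,  7.30146188e-02,
        2.31856434e-02, -5.54240694e-05]), 'eef_pos': array([0.29618984, 0.60582527, 0.23753521]), 'eef_rot': array([[-8.98371935e-01,  4.39234530e-01, -9.46030256e-04],
       [ 4.39235544e-01,  8.98370168e-01, -1.78282037e-03],
       [ 6.68090907e-05, -2.01716590e-03, -9.99997963e-01]]), 'contact_force': array([1.14597585, 0.25982998, 0.33285585]), 'torque': array([ 0.01097206, -0.0067399 ,  0.01138909]), 'grasp_force': 0.0, 'gripper_width': 0.0883610393794191}
```

View pics/top0.png

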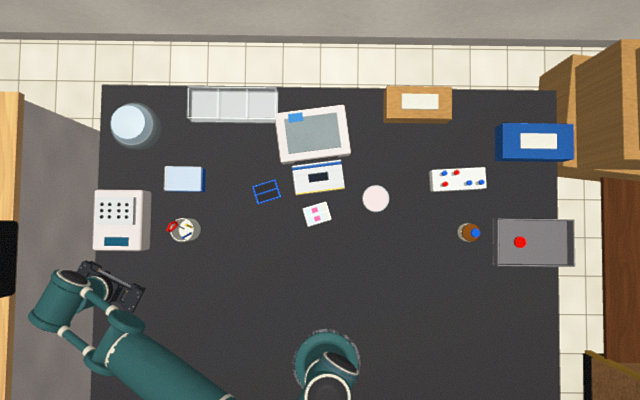

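View pics/scene0.png

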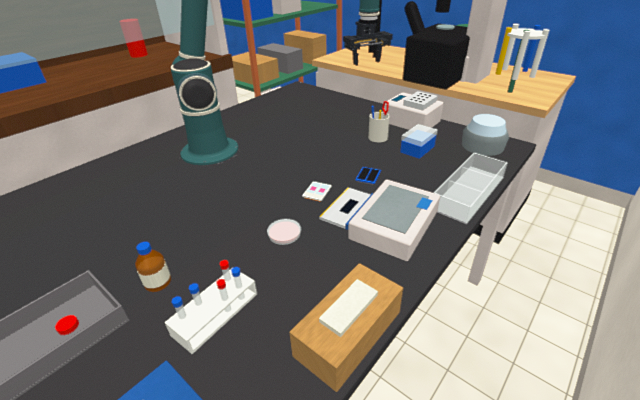

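The top picture shows the carrier at about (317,214), the plate's front edge running from (295,193) to (345,189), the spare at (266,191) and the dish at (375,198). The scene view confirms this layout. Next I'll take a closer look with the wrist camera.

```bash
cat > h.py <<'E'
from station import arm
import cv2,numpy as np
def cam(n):
    p=arm.camera_params(n)
    if n=="wrist":
        s=arm.state();T=np.eye(4);T[:3,:3]=s["eef_rot"];T[:3,3]=s["eef_pos"];W=T@p["tool_from_camera"]
    else: W=p["world_from_camera"]
    return arm.camera(n)[:,:,::-1].copy(),p["camera_matrix"],W
def ray(uv,K,W,z):
    uv=np.atleast_2d(uv).astype(float)
    d=np.c_[(uv[:,0]-K[0,2])/K[0,0],-(uv[:,1]-K[1,2])/K[1,1],-np.ones(len(uv))]@W[:3,:3].T
    return W[:3,3]+d*((z-W[2,3])/d[:,2])[:,None]
def R(yaw,tilt=0):  # tool down, tool x toward robot (-x at yaw 0); tilt>0 leans fingers forward
    x=np.array([-np.cos(yaw),-np.sin(yaw),0]);z=np.array([0,0,-1.]);
    if tilt:
        f=-x; z=np.cos(tilt)*z+np.sin(tilt)*f; x=-(np.cos(tilt)*f+np.sin(tilt)*np.array([0,0,1.]))
    return np.c_[x,np.cross(z,x),z]
E
python3 - <<'E'
from h import *
p=arm.camera_params("top");K,W=p["camera_matrix"],p["world_from_camera"]
P=ray([[317,214],[295,193],[345,189],[266,191],[375,198]],K,W,.01);print(P.round(3))
c=P[0]
for yw in(0.1,0.1+np.pi):
    print(arm.solve_ik([c[0]-.0,c[1],.3],R(yw)))
arm.goto([c[0],c[1],.3],R(0.1)); arm.servo_line([c[0],c[1],.15],speed=.2)
im,K,W=cam("wrist");cv2.imwrite("pics/w0.png",im);np.savez("w0.npz",K=K,W=W);s=arm.state();print(s["clock"],s["joint_positions"],s["contact_force"],s["eef_pos"])
E
```

```text
[[ 0.509  0.037  0.01 ]
 [ 0.581  0.114  0.01 ]
 [ 0.597 -0.059  0.01 ]
 [ 0.587  0.214  0.01 ]
 [ 0.567 -0.163  0.01 ]]
[ 2.36621921e-02 -8.39959712e-02  1.86898895e+00 -4.44089210e-16
  1.35659967e+00 -1.64713413e+00]
[ 2.36621921e-02 -8.39959712e-02  1.86898895e+00 -4.44089210e-16
  1.35659967e+00  1.49445852e+00]
3.2333 [ 2.39199303e-02  2.66800074e-02  2.04225249e+00  1.93667599e-05
  1.06980955e+00 -1.64709815e+00] [0.31187777 0.19093277 0.78595264] [0.51060998 0.03712899 0.15159115]
```

View pics/w0.png

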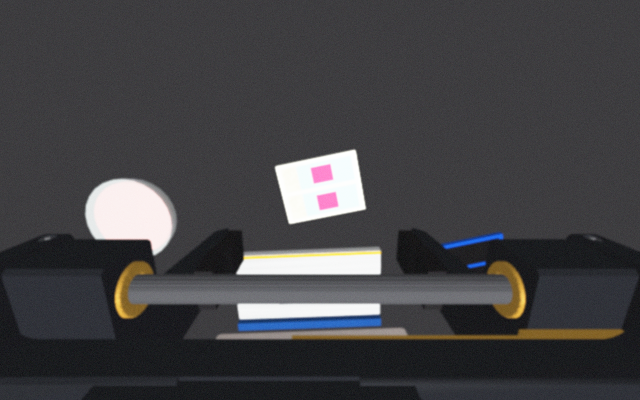

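The wrist view (image up points towards the robot) shows the carrier at (320,187), the yellow line from (243,257) to (380,250), and the fence at about row 323. I'll measure these with masks.

```bash
cat >> h.py <<'E'
def measure(im,K,W):
    hsv=cv2.cvtColor(im,cv2.COLOR_BGR2HSV); out={}
    h,s,v=[hsv[:,:,i].astype(int) for i in range(3)]
    m=((h>20)&(h<35)&(s>90)&(v>120)).astype(np.uint8)
    n,l,st,_=cv2.connectedComponentsWithStats(m); 
    i=1+np.argmax(st[1:,4]); out["ybox"]=st[i]
    uv=np.argwhere(l==i)[:,::-1]; P=ray(uv,K,W,.010)
    q=cv2.fitLine(P[:,:2].astype(np.float32),cv2.DIST_HUBER,0,.001,.001).ravel()
    d=q[:2]*np.sign(q[1]); t=(P[:,:2]-q[2:])@d
    out["yaw"]=np.arctan2(-d[0],d[1]); out["mid"]=q[2:]+d*(t.min()+t.max())/2; out["len"]=np.ptp(t)
    return out
E
python3 - <<'E'
from h import *
im=cv2.imread("pics/w0.png");d=np.load("w0.npz");K,W=d["K"],d["W"]
o=measure(im,K,W);print(o)
m=(im.max(2)>150).astype(np.uint8);n,l,st,_=cv2.connectedComponentsWithStats(m);i=l[190,300]
print(st[i])
cs,_=cv2.findContours((l==i).astype(np.uint8),0,1);c=max(cs,key=cv2.contourArea).reshape(-1,2)
P=ray(c,K,W,.012)[:,:2];r=cv2.minAreaRect(P.astype(np.float32));print(r)
L=np.array([np.cos(o["yaw"]),np.sin(o["yaw"])]);N=np.array([-L[1],L[0]])
b=cv2.boxPoints(r);print(b,"\nloader",np.c_[(b-o["mid"])@L,(b-o["mid"])@N])
hsv=cv2.cvtColor(im,cv2.COLOR_BGR2HSV)
f=np.argwhere((abs(hsv[:,:,0].astype(int)-107)<10)&(hsv[:,:,1]>150))[:,::-1];f=f[(f[:,1]>300)&(f[:,0]>230)&(f[:,0]<390)]
Q=ray(f,K,W,.018)[:,:2]-o["mid"];print("fence x",np.percentile(Q@L,[1,50,99]),"y",np.percentile(Q@N,[1,99]))
E
```

```text
{'ybox': array([243, 251, 139,   8, 301], dtype=int32), 'yaw': np.float32(0.14319463), 'mid': array([0.58808141, 0.03606212]), 'len': np.float64(0.15711470205060882)}
[ 275  150   91   74 4933]
((0.5089325308799744, 0.03814186900854111), (0.06582683324813843, 0.08558613806962967), 17.464637756347656)
[[ 0.46469343  0.06908441]
 [ 0.4903793  -0.01255642]
 [ 0.55317163  0.00719933]
 [ 0.5274857   0.08884016]] 
loader [[-0.11741265  0.05029249]
 [-0.10364028 -0.03417828]
 [-0.03867136 -0.02358555]
 [-0.05244376  0.06088522]]
fence x [0.07796571 0.08487378 0.09182526] y [-0.09055794  0.07574314]
```

```bash
cat >> h.py <<'E'
YAW=.143; MID=np.array([.5881,.0361]); L=np.array([np.cos(YAW),np.sin(YAW)]);N=np.array([-L[1],L[0]])
MID=MID-.0075*N-.0015*L
def w(x,y,z): return np.r_[MID+x*L+y*N,z]
def st():
    s=arm.state(); e=s["eef_pos"]; f=s["contact_force"]
    return np.r_[(e[:2]-MID)@L,(e[:2]-MID)@N,e[2]]*1000, np.r_[f[:2]@L,f[:2]@N,f[2]], s["clock"]
def pr(*a):
    e,f,t=st(); print(*a,e.round(1),f.round(1),round(t,2)); return e,f
E
python3 - <<'E'
from h import *
arm.set_gripper(.045)
y=.021
arm.goto(w(-.15,y,.1),R(YAW)); arm.servo_line(w(-.15,y,.004),speed=.1);arm.hold(.2)
e,f0=pr("down")
x=-.15
while x<-.085:
    x+=.01; arm.servo_line(w(x,y,.004),speed=.05)
    pr(x)
im,K,W=cam("wrist");cv2.imwrite("pics/w1.png",im);np.savez("w1.npz",K=K,W=W)
o=measure(im,K,W);print(o)
E
```

```text
down [-149.4   20.9    4.7] [0.1 0.1 0.1] 5.77
-0.13999999999999999 [-139.3   21.     4.2] [0.3 0.1 0.3] 6.12
-0.12999999999999998 [-129.5   21.     4.1] [-0.3  0.4  0.1] 6.47
-0.11999999999999998 [-119.5   21.     4.1] [-0.7 -0.8  0.4] 6.82
-0.10999999999999999 [-109.5   21.     4.1] [-0.8  0.9 -0.6] 7.17
-0.09999999999999999 [-99.4  20.9   4.1] [ 0.2 -0.5 -0.3] 7.52
-0.09 [-89.4  21.    4.1] [-0.1  0.1 -0.2] 7.87
-0.08 [-79.4  21.    4.1] [ 0.   0.3 -0.4] 8.22
{'ybox': array([ 203,  330,  339,    9, 1267], dtype=int32), 'yaw': np.float32(0.15841052), 'mid': array([0.55825195, 0.07758325]), 'len': np.float64(0.204933889833379)}
```

View pics/w1.png

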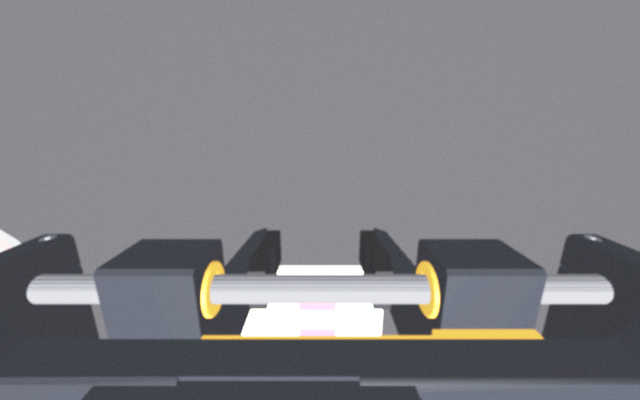

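The wrist view shows the carrier squared against both fingertips, with its near edge at row 265, columns 280–365. The gripper hides the rest. I'll push on to the step, watching the force.

Run:
```python
from h import *
y=.021;x=-.08
while x<-.060:
    x+=.001; arm.servo_line(w(x,y,.003),speed=.02);arm.hold(.1)
    e,f=pr(round(x,4))
    if f[0]<-5: break
```

```text
-0.079 [-79.1  21.    3. ] [-0.3  0.7 -0.7] 8.62
-0.078 [-77.9  21.    3.1] [-0.1  0.2 -0.4] 8.97
-0.077 [-76.9  21.    3. ] [-0.   0.4 -0.7] 9.32
-0.076 [-75.9  21.    3. ] [-0.8  0.4  0.4] 9.67
-0.075 [-75.6  21.    2.9] [-2.8 -0.   3.1] 10.02
-0.074 [-75.5  21.1   2.8] [-5.2 -0.5  4.5] 10.37
```

Contact with the step is at TCP x ≈ -75.5 mm, which matches the expected 64 mm width plus half a finger. Now I'll tip along an arc, keeping a light forward press.

Run:
```python
from h import *
y=.021;x0=-.0025
for d in (1,2,3,4,5,7,9,12,15,18,21,24,27,30,33,36):
    t=np.radians(d)
    arm.servo_line(w(x0-.064*np.cos(t)-.009+.003,y,.003+.064*np.sin(t)),speed=.03)
    pr(d)
arm.hold(.2);pr("end")
im,K,W=cam("scene");cv2.imwrite("pics/s1.png",cv2.resize(im[130:270,260:440],None,fx=4,fy=4,interpolation=2))
```

```text
1 [-75.5  21.1   2.9] [-5.9 -1.   1. ] 10.62
2 [-75.5  21.1   3.8] [-6.  -0.5 -0.6] 10.87
3 [-75.5  21.1   4.9] [-5.3 -0.3 -0.3] 11.12
4 [-75.5  21.1   6. ] [-6.3 -0.1  0.2] 11.37
5 [-75.4  21.1   7.1] [-5.6 -1.1 -0.2] 11.62
7 [-75.3  21.1   9.4] [-6.9 -1.5  0.9] 11.87
9 [-75.1  21.2  11.6] [-6.7 -0.1  0.9] 12.12
12 [-74.6  21.1  15. ] [-7.3 -0.8  1.2] 12.38
15 [-74.   21.2  18.2] [-6.9 -1.1  0.6] 12.63
18 [-73.2  21.2  21.4] [-8.8 -0.4  1.4] 12.89
21 [-72.3  21.2  24.5] [-8.8 -1.1  2.1] 13.15
24 [-71.2  21.2  27.6] [-9.7 -1.   3.2] 13.41
27 [-69.9  21.2  30.7] [-10.3  -0.    4.2] 13.67
30 [-68.5  21.2  33.7] [-11.6  -1.5   5.6] 13.93
33 [-66.9  21.2  36.6] [-11.7  -0.9   6.4] 14.18
36 [-65.   21.2  39.5] [-12.6  -1.    8.3] 14.44
end [-65.1  21.2  39.4] [-13.2   0.3   7.5] 14.64
```

View pics/s1.png

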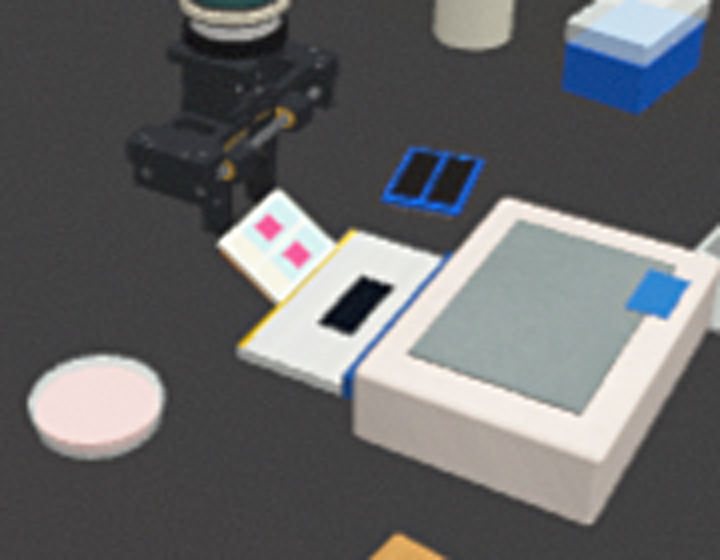

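The scene picture shows the carrier tilted by about 36° at the yellow line, at about (280,245), held by the fingertips. I'll continue over the top.

Run:
```python
from h import *
y=.021;x0=-.0025
for d in range(39,91,3):
    t=np.radians(d)
    arm.servo_line(w(x0-.064*np.cos(t)-.009-.004*np.sin(t)+.002,y,.003+.058*np.sin(t)),speed=.03)
    e,f=pr(d)
    if abs(f).max()>25: print("high");break
im,K,W=cam("scene");cv2.imwrite("pics/s2.png",cv2.resize(im[130:270,260:440],None,fx=4,fy=4,interpolation=2))
```

```text
39 [-65.9  21.2  38.3] [-10.    0.    6.2] 14.94
42 [-64.2  21.2  40.8] [-12.4  -0.9   8.2] 15.19
45 [-62.4  21.2  43.1] [-13.5  -0.4   9.6] 15.44
48 [-60.5  21.2  45.4] [-15.9   0.   12.7] 15.69
51 [-58.4  21.2  47.6] [-17.1   0.3  15.1] 15.94
54 [-53.5  21.1  50.3] [-13.    1.1  13.3] 16.2
57 [-51.1  21.1  52.4] [-15.    0.5  15.8] 16.46
60 [-48.7  21.2  54.3] [-16.4   1.   20.6] 16.72
63 [-45.9  21.2  56.3] [-18.7   1.1  23.5] 16.98
66 [-42.3  21.2  58.7] [-19.6   0.5  29.1] 17.23
high
```

View pics/s2.png

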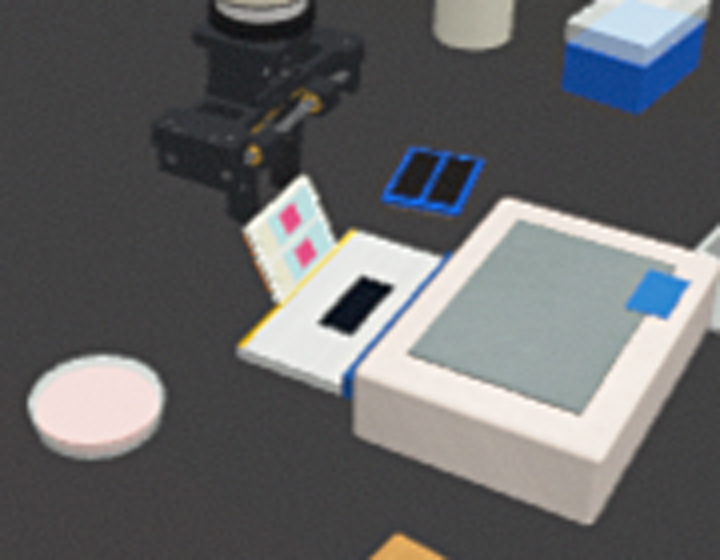

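The carrier is now at about 65° (white face at (290,240)) and pressing the fingers up: my z follows the arc too low. I'll advance with z adapted to the force.

Run:
```python
from h import *
y=.021
e,f,_=st(); x,z=e[0]/1e3,e[2]/1e3
for k in range(60):
    # tip z follows the load: up when carrier pushes up; x advances when force is low
    z+=np.clip(.0003*(f[2]-2),-.0015,.003); x+=.0015 if f[0]>-14 else -.0005
    arm.servo_line(w(x,y,z),speed=.03)
    e,f=pr(k,round(x*1e3,1),round(z*1e3,1)) if k%3==0 else st()[:2]
    if abs(f).max()>32: print("high",e,f);break
    if x>-.012 : break
pr("end")
im,K,W=cam("scene");cv2.imwrite("pics/s3.png",cv2.resize(im[130:270,260:440],None,fx=4,fy=4,interpolation=2))
```

```text
0 -42.7 61.7 [-42.   20.9  61.9] [ 0.3 -0.7 -0.4] 17.66
3 -38.2 62.6 [-37.9  21.   62.7] [-1.2  0.9  3.3] 18.41
6 -33.7 64.9 [-33.3  21.   64.9] [-1.4 -0.4  1.9] 19.16
9 -29.2 66.4 [-28.9  21.   66.5] [-1.1  0.4  4.2] 19.91
12 -24.7 67.6 [-24.4  21.   67.9] [-2.3 -0.4  3.7] 20.66
15 -20.2 69.0 [-20.1  21.   69. ] [-0.2  0.   2.5] 21.41
18 -15.7 69.5 [-15.6  21.1  69.5] [ 0.4 -0.1  1.4] 22.16
21 -11.2 70.0 [-11.1  21.   70. ] [-0.4  0.8  2.7] 22.91
end [-11.1  21.   70. ] [-0.4  0.8  2.7] 22.91
```

View pics/s3.png

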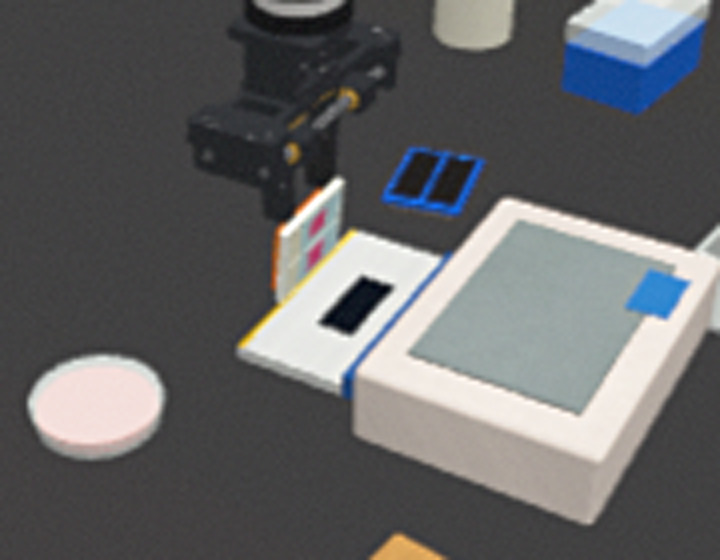

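The carrier is almost upright at the step, at about (308,240). Now I'll push it over.

Run:
```python
from h import *
y=.021
for x in (-.005,0,.005,.01,.015,.02):
    arm.servo_line(w(x,y,.069),speed=.04); pr(x)
arm.hold(.3); pr("end")
arm.servo_line(w(-.04,y,.10),speed=.15)
arm.goto(w(-.16,y,.15),R(YAW))
im,K,W=cam("wrist");np.savez("w2.npz",K=K,W=W);cv2.imwrite("pics/w2.png",im)
```

```text
-0.005 [-3.6 21.  70.1] [-0.4  0.5  6.8] 23.27
0 [ 1.1 21.  69.8] [0.6 0.5 6.4] 23.54
0.005 [ 5.4 21.  69.3] [ 1.9 -0.5  4.5] 23.82
0.01 [ 8.9 21.1 68. ] [-0.7 -0.   0.5] 24.09
0.015 [14.8 21.  68.6] [ 0.4  0.4 -0.7] 24.37
0.02 [20.3 21.  69. ] [-0.4  0.5  1.4] 24.64
end [19.9 21.  69. ] [ 0.5 -0.4  0.4] 24.94
```

View pics/w2.png

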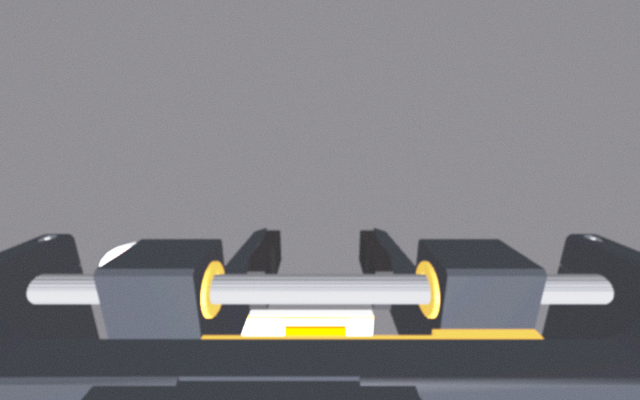

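The gripper hides the plate from here. I'll move over it and look straight down.

Run:
```python
from h import *
arm.goto(w(.05,.021,.17),R(YAW))
im,K,W=cam("wrist");np.savez("w3.npz",K=K,W=W);cv2.imwrite("pics/w3.png",im)
hsv=cv2.cvtColor(im,cv2.COLOR_BGR2HSV);h,s,v=[hsv[:,:,i].astype(int) for i in range(3)]
m=((h>4)&(h<19)&(s>120)&(v>100)).astype(np.uint8);m[260:]=0
cs,_=cv2.findContours(m,0,1);c=max(cs,key=cv2.contourArea).reshape(-1,2);print(cv2.boundingRect(c))
P=ray(c,K,W,.022)[:,:2]-MID;r=cv2.minAreaRect(np.c_[P@L,P@N].astype(np.float32));print(r)
```

```text
(282, 195, 9, 3)
((0.05836900323629379, -0.015456240624189377), (0.008726852014660835, 0.0022543934173882008), 87.9959945678711)
```

View pics/w3.png

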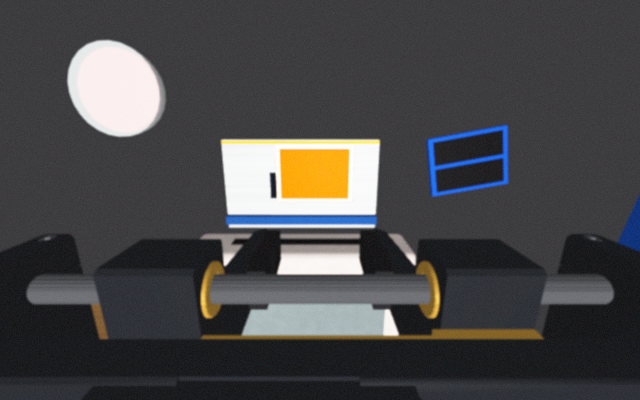

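The carrier lies orange side up on the plate: orange at columns 280–349, rows 149–198, yellow line at row 141, fence at row 219. I'll measure the remaining gap.

```bash
cat >> h.py <<'E'
def measure2(im,K,W,rows):
    hsv=cv2.cvtColor(im,cv2.COLOR_BGR2HSV);h,s,v=[hsv[:,:,i].astype(int) for i in range(3)]
    def line(m,z):
        m=m.astype(np.uint8);m[rows:]=0;n,l,stt,_=cv2.connectedComponentsWithStats(m);i=1+np.argmax(stt[1:,4])
        P=ray(np.argwhere(l==i)[:,::-1],K,W,z)[:,:2]-MID;P=np.c_[P@L,P@N].astype(np.float32)
        q=cv2.fitLine(P,cv2.DIST_HUBER,0,.001,.001).ravel();d=q[:2]*np.sign(q[3-2]);t=(P-q[2:])@d;c=q[2:]+d*(t.min()+t.max())/2
        return "x %.1f y %.1f len %.1f dyaw %.3f"%(c[0]*1e3,c[1]*1e3,np.ptp(t)*1e3,np.arctan2(-d[0],d[1])),stt[i]
    print("yellow",line((h>22)&(h<33)&(s>90)&(v>120)&(np.arange(400)[:,None]<148),.010))
    print("fence",line((abs(h-107)<10)&(s>150)&(np.arange(640)[None]<400)&(np.arange(640)[None]>200),.018))
    m=((h>10)&(h<24)&(s>150)&(v>150)).astype(np.uint8);m[rows:]=0;m[:147]=0
    c=max(cv2.findContours(m,0,1)[0],key=cv2.contourArea).reshape(-1,2)
    P=ray(c,K,W,.022)[:,:2]-MID;print("orange",cv2.boundingRect(c),cv2.minAreaRect(np.c_[P@L,P@N].astype(np.float32)))
E
python3 - <<'E'
from h import *
d=np.load("w3.npz");measure2(cv2.imread("pics/w3.png"),d["K"],d["W"],230)
E
```

```text
yellow ('x 1.1 y 0.0 len 170.5 dyaw 0.001', array([221, 141, 159,   3, 355], dtype=int32))
fence ('x 86.7 y 0.0 len 170.2 dyaw 0.001', array([ 226,  216,  151,    9, 1208], dtype=int32))
orange (280, 150, 69, 48) ((0.033962227404117584, 0.015368122607469559), (0.050743162631988525, 0.07160105556249619), 0.015443086624145508)
```

Everything agrees with the frame: the fence's near face is at about 84 mm, and the carrier is square at x≈34, y≈15 mm. Now I'll push it home, about 18 mm.

Run:
```python
from h import *
y=.015
arm.goto(w(-.04,y,.12),R(YAW)); arm.servo_line(w(-.04,y,.0125),speed=.1)
arm.servo_line(w(-.012,y,.0125),speed=.06); arm.servo_line(w(.002,y,.0125),speed=.03); pr(2)
x=.002
while x<.016:
    x+=.001; arm.servo_line(w(x,y,.0125),speed=.02); arm.hold(.1); e,f=pr(round(x*1e3))
    if f[0]<-5: break
arm.servo_line(w(-.02,y,.0125),speed=.05)
arm.servo_line(w(-.03,y,.12),speed=.15)
arm.goto(w(.05,.021,.17),R(YAW)); pr("view")
im,K,W=cam("wrist");cv2.imwrite("pics/w4.png",im);measure2(im,K,W,230)
```

```text
2 [ 2.1 15.  12.5] [0.2 0.9 0.1] 30.02
3 [ 2.9 15.  12.5] [ 0.3  0.7 -0.1] 30.38
4 [ 4.  15.  12.5] [ 0.5 -1.   0. ] 30.73
5 [ 5.1 15.  12.5] [ 0.2 -0.4 -0.1] 31.07
6 [ 6.1 15.  12.5] [-0.2  0.3 -0.6] 31.43
7 [ 7.1 15.  12.5] [0.4 0.4 0.5] 31.77
8 [ 8.1 15.  12.5] [-1.1 -0.7  0.5] 32.12
9 [ 8.5 15.  12.4] [-3.3  0.3  1.2] 32.48
10 [ 8.6 15.  12.3] [-5.4 -0.2  4. ] 32.83
view [ 49.8  21.1 168.6] [-0.1 -0.5 -1.1] 34.91
yellow ('x 0.5 y -0.0 len 170.5 dyaw 0.005', array([221, 140, 159,   3, 323], dtype=int32))
fence ('x 86.1 y 0.1 len 170.2 dyaw -0.002', array([226, 215, 151,   8, 988], dtype=int32))
orange (281, 164, 67, 47) ((0.049568165093660355, 0.015264976769685745), (0.05100313574075699, 0.07145435363054276), 0.021222122013568878)
```

View pics/w4.png

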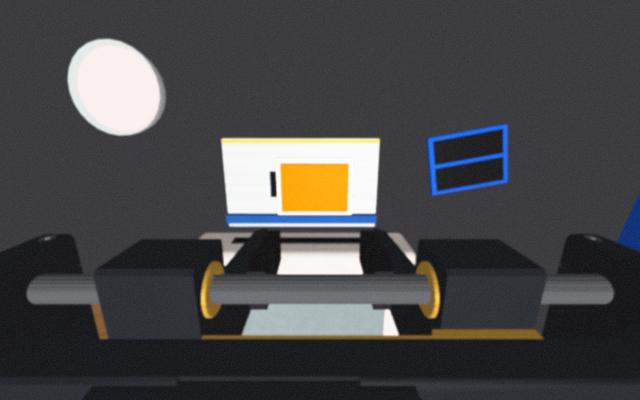

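The carrier (columns 281–348, rows 164–211) sits square with its rim against the fence, as the force rise confirmed. The dish and spare haven't moved, and the arm is clear.

```bash
python3 -c "
from station import arm
print(arm.job_done())"
```

```text
the job is handed in; nothing more can be done
None
```

The carrier is turned over, orange back up, and sits square and fully home against the blue fence; the job was handed in at about 35 s on the robot's clock, and the hand-in call did not report a verdict.

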